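# Draw the parts tray out with the pull hook

## Robot

A 6-joint arm with a two-finger parallel gripper is mounted at the origin on a cart in front of the work surface, level with it; the furniture and walls round the work are solid. World frame = base frame: x ahead of the robot, y to its left, z up, the work surface at z = 0. Lengths are in m, angles in degrees, forces in N, time in s.
With the tool pointing down it reaches from about 0.4 to 0.825 m from the base axis. Payload 7 kg.
Tool frame: the origin (TCP) lies on the centre line of the jaws, within the pads' length; the fingertips stand 19 mm ahead of it and the grasp point (between the pads) is the TCP (r.tip_extent is the distance from the TCP to the fingertips, in m); z points along the fingers, y is the line along which they close (so a half turn about z gives the same grasp; the last joint's range is limited). The gripper opens to 88 mm and grips with 3 to 60 N. Pads are 19 mm wide; open, the fingers measure 130 mm over their backs; the gripper's body (78 mm by 193 mm) begins 47 mm behind the grasp point.
Start: joints at [83.772, 20.546, 0.682, 0, -70.136, -16.507], TCP at [0.261, 0.623, 0.216] pointing down, gripper open.
Joint ranges: [-176.03, 176.03], [-82.01, 121.73], [-58.28, 71.71], [-173.87, 95.51], [-174.79, -0.11], [-173.66, 173.66]. Speed limits (degrees/s): [136.94, 136.94, 172.46, 180, 180, 180].

## Interface

Orientations are given as [roll, pitch, yaw] about the fixed x, y, z axes, in that order (R = Rz(yaw) Ry(pitch) Rx(roll)).
In Python, from plant import r gives the robot as it stands. The module is installed in compiled form; this text tells all that it offers.
- The arm moves only by the tool jog_arm, never from a script. Its argument "deltas" is a list that holds one entry, the list of rows, each a list of 5 numbers: the opening, from -1 (shut) to 1 (fully open), then the shift along the world's x, y, z in cm, then the turn about the world's z in rad. In form: [[[claw, dx, dy, dz, turn], ...]]. A call has 1 to 8 rows; each row shifts and turns the commanded pose from where the row before left it; what a row does not reach is not made up. A row lasts 1/8 s, in which the tool goes at most 62.5 mm and 10.7 degrees, less where a joint would pass 70% of its speed; a pose out of reach is approached as far as the arm can. A call with a gripper value outside its range is refused whole. The fingers move at their own pace and stop on an object; "force" is the grip in N (left out, the last holds). Time passes only in rows, so rows that do not move let the fingers close. It gives the time, the measured TCP pose, the force, the opening and the grip force at its end, in the units of the state.
- r.get_state(): the state, without advancing time (a new reading comes with each control period).
- r.capture(name): name is "scene" or "top" or "wrist"; returns the picture (384x512x3 uint8, blue, green, red); there is no depth.
- r.camera_info(name): a dict with "fx", "fy", "cx", "cy" (pixels), "view" (4x4, takes a point from world to camera coordinates). Camera axes: x right, y up, looking along -z (the intrinsics and any distortion apply to the point x, -y, -z); pixel columns grow to the right and rows downward; lengths in m; the calibration is good to about 2 mm. The wrist camera is an equidistant fisheye: a pixel r from the principal point sees the ray r / f radians off the axis. A picture is of the moment at which its call begins: read the wrist's pose just before it. camera_info takes no time and is no camera call; for the wrist camera it gives the pose at the moment of the call.
- r.close_job(): hands the job in; it is judged then, once.
The state is a dict: "time_s": time; "joints": joint angles; "qd": joint speeds; "joint_torque": joint torques, N m; "tcp_pos": TCP position; "eef_rot": TCP orientation; "contact_force": force on the tool from outside, world axes, zero at the start; "moment": the same for the moment, N m; "gripper_width": finger opening in m; "gripper_force": force on a finger pad.
Only numpy, scipy, OpenCV 4.12 (cv2) and the standard library are available. Lean on these libraries where they do the work, as an engineer would, in place of code of your own. Each camera call takes 0.05 s, during which the arm holds its last target. There are 200 camera calls.

## Task

Take the pull hook from its stand, drop its beak into the ring of the parts tray stowed under the low bridge, and draw the tray out along its rails until it comes up against the sprung stop, holding it snug there for a moment with a steady pull of about 12 newtons. Never load the hook and tray above 20 newtons, do not touch the tray with the gripper, and leave the spool in it upright and the film can and tin where they are. Then unhook, leaving the tray drawn out, and hang the hook back in its stand.

Things in the scene. Friction and masses are not known exactly. Their poses are not given: they have to be found in the camera images.
- hook: Pull hook, upright in its stand at the start, 113 mm long, 0.11 kg. Origin: on the shank's axis, level with the beak's point (lowest part); z up, x the way the beak reaches out. Steel collar 30 mm across, z = 46 to 51 mm; below it a 7 mm round bar cranks forward (cross part z = 24 to 31 mm) into a downward beak whose shank-side face leans so that it holds a ring pulled towards -x.
- beak_point (a point): Point of the hook's beak (hook frame x = 20, y = 0, z = 0 mm); the beak is 7 mm thick.
- handle_mid (a point): Middle of the hook's dark wooden handle (hook frame x = 0, y = 0, z = 81 mm), the place to grip. Handle 18 x 18 mm square, sides along the hook's x and y, from z = 51 to 111 mm.
- stand: Fixed dark steel hook stand, base 80 x 60 x 6 mm. Two upright plates, 54 mm long, run along its x with a slot 14 mm wide between them, open at top and ends; top edges 60 mm above the bench. The hook goes straight down into the slot, its x along the stand's x; the collar rests on the top edges. Origin: on the bench under the slot; z up.
- seat (a point): Point in the stand's slot level with the plates' top edges (z = 60 mm), where the middle of the collar's underside (hook frame z = 46 mm) rests.
- bay: Fixed bay for the tray: 4 mm plywood floor, two aluminium rails along x (16 mm high, 114 mm apart inside), and over its far part a low plywood bridge 150 mm deep, 158 mm wide, top 62 mm above the bench. Origin: at bench level under the middle of the bridge's front edge; x points inwards under the bridge, so the tray is drawn out towards -x; z up.
- tray: Loose open aluminium parts tray, 140 (x) x 110 (y) x 36 mm high, about 0.3 kg, sliding between the rails with 2 mm play each side; dragging it takes 1 to 4 N. At first its front stands 0 to 15 mm in front of the bridge's edge. Origin: middle of the lower edge of its front face; x points back into the tray, z up.
- ring (a point): Centre of the level steel pull ring in front of the tray (tray frame x = -22, y = 0, z = 26 mm; 30 mm above the bench). Wire 6 mm thick, hole 20 mm wide, 32 mm outside.
- spool: Small white spool, 28 mm diameter, 26 mm high, standing in the tray.
- film_can: Bystander: white film can, 32 mm diameter, 49 mm high, standing behind the stand.
- tin: Bystander: squat round tin, 48 mm diameter, 51 mm high, standing to the left of the bay's rails.
- bay_mouth (a point): Middle of the front end of the bay floor (bay x = -175 mm, z = 4 mm). A dark steel stop is clamped across the rails: posts 32 mm high at y = +-46 mm, a 3 mm strip on the floor between. Its setting is NOT measured: its two rubber pads meet the tray's front at some bay x from -60 to -95 mm. The pads are sprung, 2.5 N per mm together, and bottom after 8 mm (20 N).
There are look-alikes about, which are no part of the job. What is shaped like the hook but turquoise or yellow is not meant.

How it is judged (in metres and radians):
On the way, in this order (a step that is already met when the one before it is completed fails the run):
1. the hook's beak is down in the tray's ring (horizontal distance between beak_point and ring below 0.012 m and z of beak_point in the frame of ring below -0.005 m), for 0.1 s.
2. the hook, in the ring, holds the tray still against the stop with a pull of 8 to 20 N for 0.3 s (x of tray in the frame of bay below -0.058 m and horizontal distance between beak_point and ring below 0.014 m and z of beak_point in the frame of ring below -0.004 m and contact force between hook and tray above 8 N and linear speed of tray below 0.006 m/s), for 0.3 s.
At the end, for the whole second after the job is handed in: The tray is out, flat on the bay floor between the rails at the stop (its front 56 to 104 mm in front of the bridge's edge) and at rest; the hook hangs upright (within 0.12 rad) in the stand's slot, collar on the plates' top edges within 4 mm and within 20 mm of the seat point, at rest and let go (x of tray in the frame of bay between -0.104 and -0.056 m and z of tray in the frame of bay below 0.009 m and angle between tray's own z axis and vertical below 0.05 rad and linear speed of each of tray, hook below 0.01 m/s and z of hook in the frame of stand between 0.01 and 0.018 m and horizontal distance between hook and seat below 0.02 m and angle between hook's own z axis and vertical below 0.12 rad); the robot touches nothing.
It fails at once if the hook loads the tray with more than 20 N (contact force between hook and tray above 20 N).
It fails at once if the gripper or arm touches the tray (contact force between any of the fingers, the arm and tray above 0.5 N).
It fails at once if the spool tips over (angle between spool's own z axis and vertical above 0.5 rad).
It fails at once if the film can is moved more than 20 mm (distance of film_can from where it was at the start of the episode above 0.02 m).
It fails at once if the tin is moved more than 20 mm (distance of tin from where it was at the start of the episode above 0.02 m).
It also fails if it takes over 72 s, if anything falls off the work surface, if the arm or the gripper's body presses on something with over 40 N, if the wrist force passes 120 N, or if a joint passes its speed limit or range.

## Working session

There is one attempt and no reset: what is moved stays moved. The work goes in short steps, Python scripts to look and compute and a tool call to move; the robot and the scene stay as the last step left them, time stands still between calls to the robot, and variables do not carry over. Pictures are saved under pics/ and viewed, at most 11 in all, crops included, and the job is handed in when it is done.

Besides the shell and the picture viewer there is one more tool, called after "Call:" by a JSON object that holds its "api" and its "payload". jog_arm: Moves the arm, as the interface text tells. Its arguments: {"type":"object","properties":{"deltas":{"type":"array"},"force":{"type":"number"}},"required":["deltas"]}

```bash
mkdir -p pics
cat > h.py <<'E'
import numpy as np,cv2
from plant import r
def ray(n,u,v,info=None):
    i=info or r.camera_info(n);V=np.array(i["view"]);a=(u-i["cx"])/i["fx"];b=(v-i["cy"])/i["fy"]
    if n=="wrist":
        t=np.hypot(a,b);s=np.sin(t)/t if t>1e-9 else 1;d=np.array([a*s,-b*s,-np.cos(t)])
    else: d=np.array([a,-b,-1.])
    R=V[:3,:3];return -R.T@V[:3,3],R.T@d
def onz(n,u,v,z,info=None):
    c,d=ray(n,u,v,info);return c+d*(z-c[2])/d[2]
def proj(n,p,info=None):
    i=info or r.camera_info(n);q=np.array(i["view"])@np.r_[p,1];x,y,z=q[0],-q[1],-q[2]
    if n=="wrist":
        h=np.hypot(x,y);t=np.arctan2(h,z);return i["cx"]+i["fx"]*t*x/h,i["cy"]+i["fy"]*t*y/h
    return i["cx"]+i["fx"]*x/z,i["cy"]+i["fy"]*y/z
E
python3 - <<'E'
from h import *
for n in("scene","top","wrist"):
    print(n,{k:np.round(v,3).tolist() if k!="view" else np.round(ray(n,256,192)[0],3).tolist() for k,v in r.camera_info(n).items() if k in("fx","cx","cy","view")})
    cv2.imwrite(f"pics/{n}0.png",r.capture(n))
a=cv2.imread("pics/scene0.png");b=cv2.imread("pics/top0.png")
cv2.imwrite("pics/a.png",cv2.resize(a,(800,600),interpolation=cv2.INTER_CUBIC));cv2.imwrite("pics/b.png",cv2.resize(b,(800,600),interpolation=cv2.INTER_CUBIC))
s=r.get_state();print(s)
E
```

```text
scene {'fx': 430.833, 'cx': 254.816, 'cy': 196.633, 'view': [-0.68, -0.711, 0.766]}
top {'fx': 396.785, 'cx': 256.356, 'cy': 192.689, 'view': [0.323, 0.006, 1.459]}
wrist {'fx': 297.319, 'cx': 253.777, 'cy': 184.617, 'view': [0.323, 0.596, 0.383]}
{'time_s': 0.15, 'joints': array([ 8.37720713e+01,  2.05829400e+01,  6.47295681e-01, -1.35347771e-02,
       -7.01355488e+01, -1.65070119e+01]), 'qd': array([ 0.06022687, -0.19086895,  0.08875465,  0.13722376, -0.04698968,
       -0.06352895]), 'joint_torque': array([-4.10692628e-04, -5.83273602e+01,  2.93286645e+01,  7.00133532e+00,
        8.70171032e-03, -1.20089085e-04]), 'tcp_pos': array([0.2607518 , 0.6222056 , 0.21494202]), 'eef_rot': array([ 1.79928125e+02, -8.02910108e-03, -2.27395425e+01]), 'contact_force': array([ 0.83704033, -0.21317109,  1.23845933]), 'moment': array([ 0.02868182, -0.01147385, -0.00083331]), 'gripper_force': 0.0, 'gripper_width': 0.08770509977039481}
```

View pics/a.png

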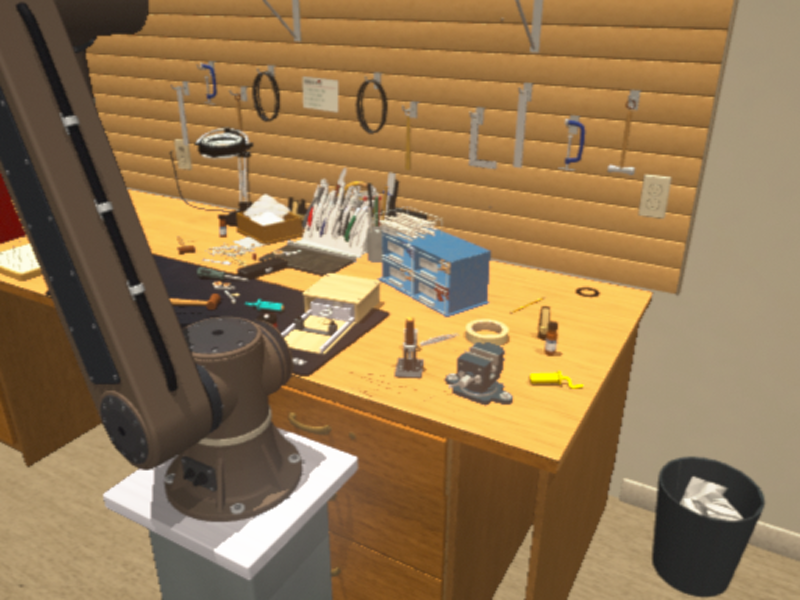

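View pics/b.png

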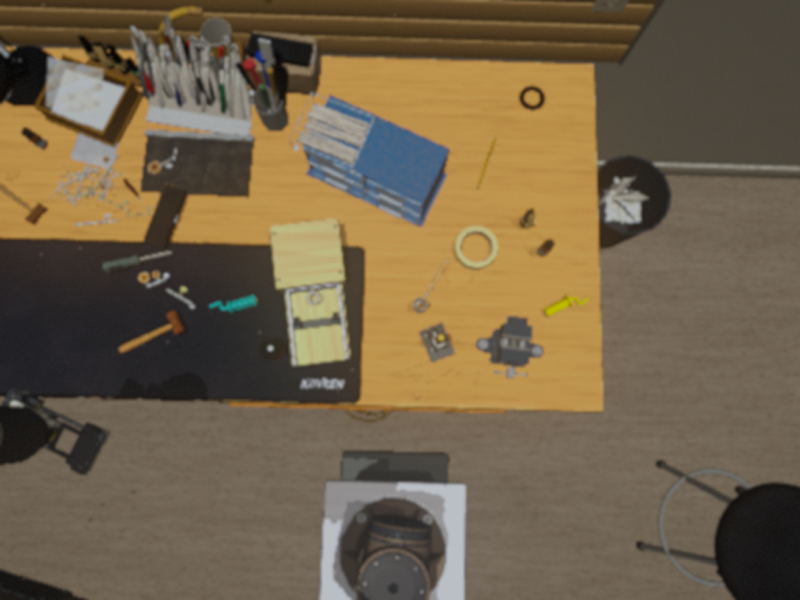

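The scene picture shows the dark-handled hook upright in its stand at about (409,345), the bay at (325,320), and a yellow look-alike at (555,380). The top picture shows the stand at (437,340), the bridge at (308,255), the bay mouth at about (320,362), the tin at (270,348), and turquoise and yellow look-alikes at (233,303) and (565,303).

The candidates for the hook are those three. The one at (437,340) fits because it is upright in the stand with a dark wooden handle. I'll confirm it in an enlarged crop.

Run:
```python
from h import *
b=cv2.imread("pics/top0.png")[130:245,165:305]
cv2.imwrite("pics/c.png",cv2.resize(b,None,fx=5,fy=5,interpolation=cv2.INTER_CUBIC))
for n,u,v,z in[("stand",437,340,.06),("handle",440,337,.12),("bridgeL",271,289,.062),("bridgeR",344,284,.062),("mouthL",293,365,.016),("mouthR",349,358,.016),("ring",317,298,.03)]:
    print(n,np.round(onz("top",u*.64,v*.64,z),3))
```

```text
stand [ 0.471 -0.088  0.06 ]
handle [ 0.472 -0.09   0.12 ]
bridgeL [0.578 0.294 0.062]
bridgeR [0.594 0.128 0.062]
mouthL [0.409 0.242 0.016]
mouthR [0.429 0.113 0.016]
ring [0.566 0.192 0.03 ]
```

View pics/c.png

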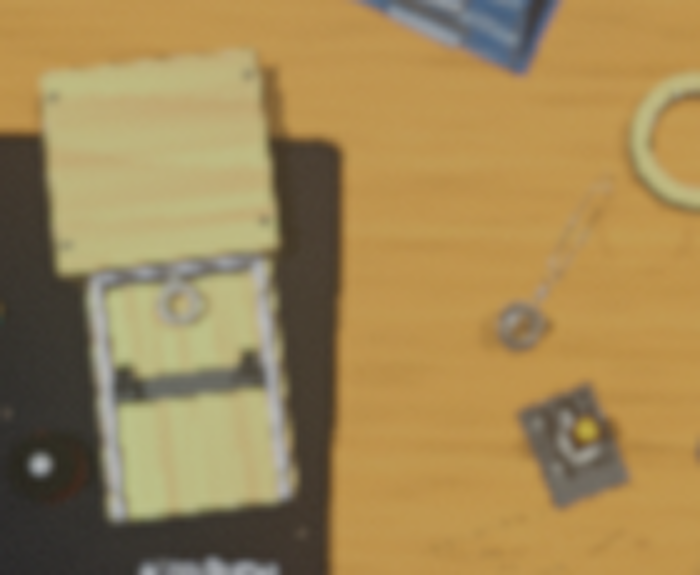

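The crop confirms it: a dark hook with a gold handle end at (586,430) in a dark steel stand. The ring is at (181,304), the stop at y≈385, and the tin at (40,465). Next I'll move the wrist camera over the bay.

Call:
{"api": "jog_arm", "payload": {"deltas": [[[1,2.5,-5.2,0,0],[1,2.5,-5.2,0,0],[1,2.5,-5.2,0,0],[1,2.5,-5.2,0,0],[1,2.5,-5.2,0,0],[1,2.5,-5.2,0,0],[1,2.4,-5.2,0,0],[1,2.4,-5.2,0,0]]]}}

```text
time_s: 1.15
tcp_pos: [0.4592, 0.2048, 0.2158]
eef_rot: [-180.0, -0.0, -22.7]
contact_force: [1.4, 1.2, 0.6]
gripper_width: 0.0878
gripper_force: 0.0
```

Call:
{"api": "jog_arm", "payload": {"deltas": [[[1,0,0,0,0],[1,0,0,0,0],[1,0,0,0,0]]]}}

```text
time_s: 1.52
tcp_pos: [0.4586, 0.2074, 0.2156]
eef_rot: [180.0, 0.0, -22.7]
contact_force: [-0.6, 0.1, -0.6]
gripper_width: 0.0877
gripper_force: 0.0
```

Run:
```python
from h import *
import pickle
i=r.camera_info("wrist");a=r.capture("wrist");pickle.dump(i,open("w1.pkl","wb"));cv2.imwrite("pics/w1.png",a)
cv2.imwrite("pics/w1b.png",cv2.resize(a,(800,600),interpolation=cv2.INTER_CUBIC))
s=r.get_state();print(s["tcp_pos"],s["eef_rot"],s["qd"],ray("wrist",254,185,i))
```

```text
[0.45851493 0.20749413 0.2155762 ] [ 1.79995111e+02  6.63428225e-03 -2.26460279e+01] [ 0.22303025 -0.01223899  0.08530394  0.07225187 -0.01035457  0.1389165 ] (array([0.52072172, 0.18097399, 0.38414956]), array([-0.23233007,  0.09497818, -0.96798858]))
```

View pics/w1b.png

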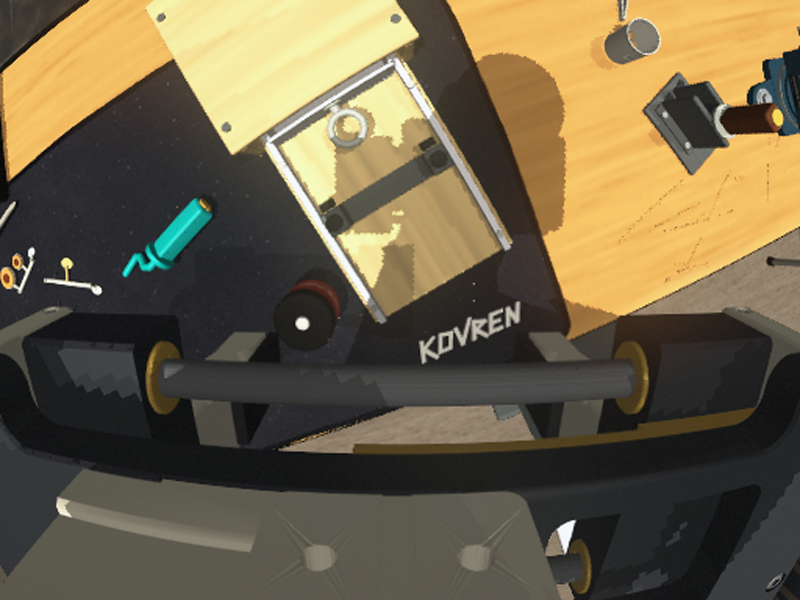

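The wrist view shows the ring at (348,128), the bridge's front edge from (232,155) to (418,40), the rail ends at (380,320) and (508,247), the stop posts at (335,215) and (433,158), the film can at (632,40), the stand at (690,120), and the hook's handle top at (777,118).

Run:
```python
from h import *
import pickle
i=pickle.load(open("w1.pkl","rb"));a=cv2.imread("pics/w1.png")
P=lambda u,v,z:onz("wrist",u*.64,v*.64,z,i)
bl,br=P(232,155,.062),P(418,40,.062);print("bridge",bl,br,np.linalg.norm(br-bl),"mid",(bl+br)/2,"yaw",np.degrees(np.arctan2(bl[1]-br[1],bl[0]-br[0]))-90)
l,rr=P(380,320,.016),P(508,247,.016);print("mouth",l,rr,np.linalg.norm(l-rr),(l+rr)/2,"yaw",np.degrees(np.arctan2(l[1]-rr[1],l[0]-rr[0]))-90)
print("ring",P(348,128,.03),"posts",P(335,215,.032),P(433,158,.032))
# ring hole by mask
x0,y0=200,60;c=a[y0:y0+45,x0:x0+45];c=cv2.resize(c,None,fx=6,fy=6,interpolation=cv2.INTER_CUBIC)
h=cv2.cvtColor(c,cv2.COLOR_BGR2HSV);m=((h[...,1]<70)&(h[...,2]>90)).astype(np.uint8)*255
cs,hi=cv2.findContours(m,cv2.RETR_CCOMP,cv2.CHAIN_APPROX_NONE)
for k,q in enumerate(cs):
    if cv2.contourArea(q)>500:
        (u,v),rad=cv2.minEnclosingCircle(q);U,V=x0+(u+.5)/6-.5,y0+(v+.5)/6-.5
        print(hi[0][k][3],cv2.contourArea(q),rad/6,U,V,onz("wrist",U,V,.03,i))
print("stand base corners",[np.round(P(*q,.006),4).tolist() for q in[(643,107),(680,72),(737,133),(692,173)]])
print("handle top z.125",P(777,118,.125),"collar .062",P(722,122,.062))
```

```text
bridge [0.57983439 0.2830616  0.062     ] [0.60128375 0.1309511  0.062     ] 0.15361536219911448 mid [0.59055907 0.20700635 0.062     ] yaw 8.026456828012044
mouth [0.41316763 0.24036031 0.016     ] [0.43012671 0.11956346 0.016     ] 0.1219815053200911 [0.42164717 0.17996188 0.016     ] yaw 7.991715077122507
ring [0.56553047 0.2014531  0.03      ] posts [0.50821616 0.23660487 0.032     ] [0.51946423 0.15143992 0.032     ]
-1 3105.0 12.465524037679037 205.75 93.58333333333334 [0.56092423 0.22539727 0.03      ]
-1 639.0 4.0954240163167315 239.58936055501303 83.84416961669922 [0.5554164 0.1841182 0.03     ]
-1 30157.0 20.603583017985027 216.79687881469727 75.7392463684082 [0.57530593 0.20497987 0.03      ]
12 7521.5 8.515577952067057 221.78327178955078 81.66065979003906 [0.56627128 0.20234624 0.03      ]
stand base corners [[0.4995, -0.0467, 0.006], [0.5198, -0.1013, 0.006], [0.4472, -0.1498, 0.006], [0.427, -0.0785, 0.006]]
handle top z.125 [ 0.47020716 -0.09160823  0.125     ] collar .062 [ 0.47106991 -0.08695689  0.062     ]
```

Call:
{"api": "jog_arm", "payload": {"deltas": [[[1,-1,-5.5,0,0.15],[1,-1,-5.5,0,0.15],[1,-1,-5.5,0,0.15],[1,-1,-5.5,0,0.15],[1,-1,-5.5,0,0.15],[1,0,0,0,0],[1,0,0,0,0]]]}}

```text
time_s: 2.45
tcp_pos: [0.4093, -0.0674, 0.2158]
eef_rot: [180.0, -0.0, 20.1]
contact_force: [-0.5, -0.2, -0.0]
gripper_width: 0.0877
gripper_force: 0.0
```

Run:
```python
from h import *
import pickle
i=r.camera_info("wrist");a=r.capture("wrist");pickle.dump(i,open("w2.pkl","wb"));cv2.imwrite("pics/w2.png",a)
u,v=map(int,proj("wrist",[.47,-.088,.06],i));x0,y0=max(0,min(512-160,u-80)),max(0,v-70)
print(u,v,x0,y0)
cv2.imwrite("pics/w2b.png",cv2.resize(a[y0:y0+120,x0:x0+160],None,fx=5,fy=5,interpolation=cv2.INTER_CUBIC))
s=r.get_state();print(s["tcp_pos"],s["eef_rot"],s["qd"])
```

```text
289 125 209 55
[ 0.40939196 -0.06694666  0.21571266] [-1.79996746e+02 -1.36192618e-02  2.01332150e+01] [ 0.88551707  0.21320122  0.13662586 -0.07999047 -0.05015742  0.31877062]
```

View pics/w2b.png

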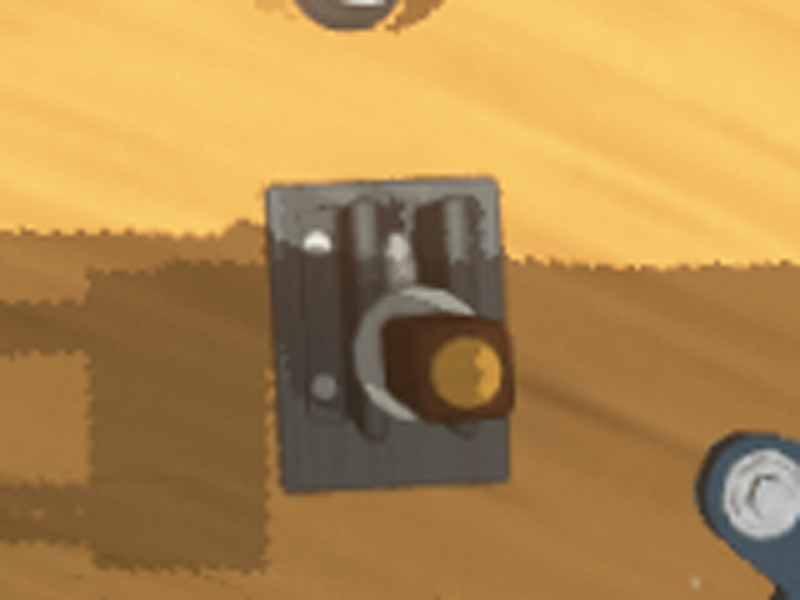

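The crop shows the stand base with corners (267,187), (497,180), (510,487) and (287,492). The hook's cranked bar reaches up the slot at (400,250), towards the film can, so hook x points away from the robot. The gold handle end is at (466,373) and the collar is centred at about (421,355).

Run:
```python
from h import *
import pickle
i=pickle.load(open("w2.pkl","rb"))
P=lambda u,v,z:onz("wrist",209+(u+.5)/5-.5,55+(v+.5)/5-.5,z,i)[:2]
a,b,c,d=[P(*q,.006) for q in[(267,187),(497,180),(510,487),(287,492)]]
for p,q in((a,d),(b,c)):print("long",np.linalg.norm(p-q),np.degrees(np.arctan2(*(p-q)[::-1])))
for p,q in((a,b),(d,c)):print("short",np.linalg.norm(p-q),np.degrees(np.arctan2(*(p-q)[::-1]))-90)
print("base ctr",(a+b+c+d)/4)
print("cap z.127",P(466,373,.1255),"collar z.065",P(421,355,.065))
# handle top-square corners approx, plate ends z.06
for n,q in(("top plates",[(370,200),(455,197)]),):print(n,[P(*k,.06) for k in q])
print("film can top edge",P(348,28,.0))
```

```text
long 0.07824730954886032 24.03120974126635
long 0.0795158192762423 23.731520198001025
short 0.05851095298450576 23.106496350478935
short 0.058129512315495936 21.850698779733463
base ctr [ 0.47249454 -0.09026089]
cap z.127 [ 0.47122499 -0.09049084] collar z.065 [ 0.47103484 -0.09052787]
top plates [array([ 0.49879815, -0.06884037]), array([ 0.50623833, -0.08589542])]
film can top edge [ 0.54402274 -0.05241589]
```

Call:
{"api": "jog_arm", "payload": {"deltas": [[[1,0.8,-0.3,0,-0.18],[1,0.8,-0.3,0,-0.18],[1,0.8,-0.3,0,-0.18],[1,0.8,-0.3,0,-0.18],[1,0.8,-0.3,0,-0.18],[1,0.8,-0.3,0,-0.18],[1,0.8,-0.3,0,-0.18],[1,0.6,-0.3,0,-0.18]]]}}

```text
time_s: 3.5
tcp_pos: [0.4719, -0.0902, 0.2154]
eef_rot: [180.0, 0.0, -62.6]
contact_force: [0.3, 0.2, 0.4]
gripper_width: 0.0877
gripper_force: 0.0
```

Call:
{"api": "jog_arm", "payload": {"deltas": [[[1,0,0,0,-0.075],[1,0,0,0,0],[1,0,0,0,0]]]}}

```text
time_s: 3.88
tcp_pos: [0.4713, -0.0909, 0.2156]
eef_rot: [180.0, 0.0, -66.5]
contact_force: [0.9, -0.4, -0.3]
gripper_width: 0.0876
gripper_force: 0.0
```

Run:
```python
from h import *
i=r.camera_info("wrist");a=r.capture("wrist");cv2.imwrite("pics/w3.png",a)
s=r.get_state();print(s["tcp_pos"],s["eef_rot"])
# handle cap by gold mask
u,v=map(int,proj("wrist",[.471,-.0905,.1255],i));h=cv2.cvtColor(a,cv2.COLOR_BGR2HSV)
w=h[v-14:v+14,u-14:u+14];m=((w[...,0]>12)&(w[...,0]<32)&(w[...,1]>120)&(w[...,2]>110)).astype(np.uint8)
n,l,st,ce=cv2.connectedComponentsWithStats(m);print(u,v)
for k in range(1,n):
    if st[k,4]>15:print(st[k],onz("wrist",u-14+ce[k][0],v-14+ce[k][1],.1255,i))
```

```text
[ 0.4712039  -0.0911154   0.21560567] [ 1.79997206e+02  1.87214818e-03 -6.65245348e+01]
253 186
[  8   8  14  13 151] [ 0.47132472 -0.09060341  0.1255    ]
[  0  13  28  15 144] [ 0.4666581  -0.08366906  0.1255    ]
```

Call:
{"api": "jog_arm", "payload": {"deltas": [[[1,0,0,-3,0],[1,0,0,-3,0],[1,0,0,-3,0],[1,0,0,-2.0,0],[1,0,0,-1.1,0],[1,0,0,0,0],[1,0,0,0,0]]]}}

```text
time_s: 4.8
tcp_pos: [0.4717, -0.0917, 0.0955]
eef_rot: [-179.9, -0.0, -66.6]
contact_force: [-0.2, 1.1, -0.2]
gripper_width: 0.0874
gripper_force: 0.0
```

Call:
{"api": "jog_arm", "payload": {"deltas": [[[-1,0,0,0,0],[-1,0,0,0,0],[-1,0,0,0,0],[-1,0,0,0,0],[-1,0,0,0,0],[-1,0,0,0,0],[-1,0,0,0,0],[-1,0,0,0,0]]], "force": 55}}

```text
time_s: 5.8
tcp_pos: [0.471, -0.0918, 0.0946]
eef_rot: [180.0, 0.0, -66.7]
contact_force: [-0.1, 0.7, -0.0]
gripper_width: 0.0177
gripper_force: 54.8
```

Call:
{"api": "jog_arm", "payload": {"deltas": [[[-1,0,0,1,0],[-1,0,0,2,0],[-1,0,0,3,0],[-1,0,0,3,0],[-1,0,0,1,0],[-1,0,0,0,0],[-1,0,0,0,0]]]}}

```text
time_s: 6.68
tcp_pos: [0.4703, -0.0918, 0.1936]
eef_rot: [179.9, 0.0, -66.7]
contact_force: [0.1, -0.2, -1.8]
gripper_width: 0.0175
gripper_force: 54.8
```

Call:
{"api": "jog_arm", "payload": {"deltas": [[[-1,0.8,3,0,-0.03],[-1,1.1,4.4,0,-0.04],[-1,1.3,5,0,-0.05],[-1,1.3,5,0,-0.05],[-1,1.3,5,0,-0.04],[-1,1.1,4.4,0,-0.03],[-1,0.6,2.2,0,-0.027],[-1,0,0,0,0]]]}}

```text
time_s: 7.68
tcp_pos: [0.5457, 0.1993, 0.1927]
eef_rot: [179.8, -0.1, -81.9]
contact_force: [-0.3, -0.5, -1.8]
gripper_width: 0.0176
gripper_force: 54.8
```

Call:
{"api": "jog_arm", "payload": {"deltas": [[[-1,0,0,-2,0],[-1,0,0,-3,0],[-1,0,0,-1.5,0],[-1,0,0,-0.4,0],[-1,0,0,0,0],[-1,0,0,0,0],[-1,0,0,0,0]]]}}

```text
time_s: 8.55
tcp_pos: [0.5464, 0.1984, 0.1264]
eef_rot: [-179.9, 0.0, -82.0]
contact_force: [0.7, 0.1, -0.6]
gripper_width: 0.0178
gripper_force: 54.8
```

Run:
```python
from h import *
import pickle
i=r.camera_info("wrist");a=r.capture("wrist");pickle.dump(i,open("w4.pkl","wb"));cv2.imwrite("pics/w4.png",a)
u,v=map(int,proj("wrist",[.566,.202,.03],i));print(u,v)
s=r.get_state();print(s["tcp_pos"],s["eef_rot"],s["contact_force"],s["gripper_width"])
x0,y0=max(0,min(352,u-80)),max(0,min(264,v-60));print(x0,y0)
cv2.imwrite("pics/w4b.png",cv2.resize(a[y0:y0+120,x0:x0+160],None,fx=5,fy=5,interpolation=cv2.INTER_CUBIC))
```

```text
232 184
[0.5462992  0.19834429 0.12631901] [-1.79945305e+02  2.88442958e-02 -8.19623827e+01] [-0.00324219  0.5945128  -0.90933042] 0.01738599617514212
152 124
```

View pics/w4b.png

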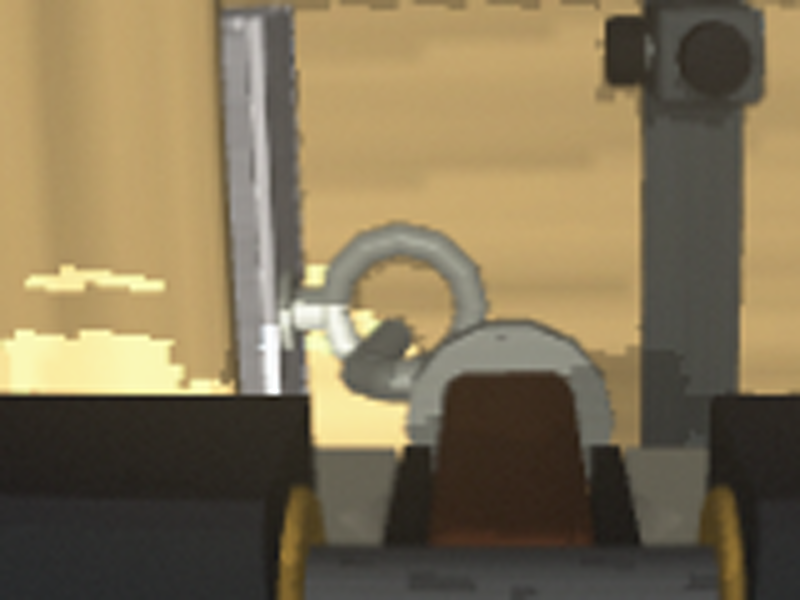

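The close view shows the ring centred at (405,308) with the beak's tip at about (398,330). The collar is at (510,380), and the stop strip is at the right with its post at (715,58).

Run:
```python
from h import *
import pickle
i=pickle.load(open("w4.pkl","rb"))
P=lambda u,v,z:onz("wrist",152+(u+.5)/5-.5,124+(v+.5)/5-.5,z,i)
print("ring",P(405,308,.03),"tip",P(398,328,.046),"ring edges L,R,top",P(338,310,.03),P(475,295,.03),P(405,235,.03))
y=np.radians(8);print("tip expected",.5463+.02*np.cos(y),.1983+.001+.02*np.sin(y))
print("post pad face",P(606,50,.032),"tray front top",P(290,310,.04), "tin?")
```

```text
ring [0.56584072 0.20230863 0.03      ] tip [0.56601463 0.20176918 0.046     ] ring edges L,R,top [0.57812625 0.20443863 0.03      ] [0.55337664 0.19804722 0.03      ] [0.56754044 0.18866318 0.03      ]
tip expected 0.5661053613748314 0.20208346201920133
post pad face [0.53652743 0.15002565 0.032     ] tray front top [0.58586595 0.20290193 0.04      ] tin?
```

Call:
{"api": "jog_arm", "payload": {"deltas": [[[-1,0,0,-1,0],[-1,0,0,-1,0],[-1,0,0,-0.6,0],[-1,0,0,-0.4,0],[-1,0,0,0,0],[-1,0,0,0,0],[-1,0,0,0,0]]]}}

```text
time_s: 9.48
tcp_pos: [0.5462, 0.1983, 0.096]
eef_rot: [-180.0, 0.0, -82.0]
contact_force: [-0.1, 0.1, -0.3]
gripper_width: 0.0176
gripper_force: 54.8
```

Call:
{"api": "jog_arm", "payload": {"deltas": [[[-1,-0.1,-0.014,0,0],[-1,-0.15,-0.021,0,0],[-1,-0.15,-0.021,0,0],[-1,-0.15,-0.021,0,0],[-1,-0.15,-0.021,0,0],[-1,-0.15,-0.021,0,0],[-1,-0.15,-0.021,0,0]]]}}

```text
time_s: 10.35
tcp_pos: [0.5364, 0.197, 0.0958]
eef_rot: [-179.9, 0.0, -82.0]
contact_force: [1.8, 0.7, -3.1]
gripper_width: 0.0175
gripper_force: 54.8
```

Call:
{"api": "jog_arm", "payload": {"deltas": [[[-1,-0.3,-0.042,0,0],[-1,-0.4,-0.056,0,0],[-1,-0.5,-0.07,0,0],[-1,-0.5,-0.07,0,0],[-1,-0.5,-0.07,0,0],[-1,-0.5,-0.07,0,0],[-1,-0.5,-0.07,0,0],[-1,-0.4,-0.056,0,0]]]}}

```text
time_s: 11.35
tcp_pos: [0.4997, 0.1917, 0.0957]
eef_rot: [-180.0, 0.0, -82.0]
contact_force: [2.2, 0.7, -2.2]
gripper_width: 0.0175
gripper_force: 54.8
```

Call:
{"api": "jog_arm", "payload": {"deltas": [[[-1,-0.25,-0.035,0,0],[-1,-0.15,-0.021,0,0],[-1,-0.1,-0.014,0,0],[-1,-0.1,-0.014,0,0]]]}}

```text
time_s: 11.85
tcp_pos: [0.4941, 0.1909, 0.0957]
eef_rot: [-180.0, 0.0, -82.0]
contact_force: [2.0, 0.6, -1.6]
gripper_width: 0.0177
gripper_force: 54.8
```

Run:
```python
from h import *
import pickle
i=r.camera_info("wrist");a=r.capture("wrist");pickle.dump(i,open("w5.pkl","wb"));cv2.imwrite("pics/w5.png",a)
s=r.get_state();print(s["tcp_pos"],s["contact_force"],s["moment"])
cv2.imwrite("pics/w5b.png",cv2.resize(a[100:250,140:340],None,fx=4,fy=4,interpolation=cv2.INTER_CUBIC))
```

```text
[0.49398765 0.19088021 0.09567782] [ 2.35069617  1.06438227 -1.40355719] [ 0.21116192 -0.99677926 -0.00805645]
```

View pics/w5b.png

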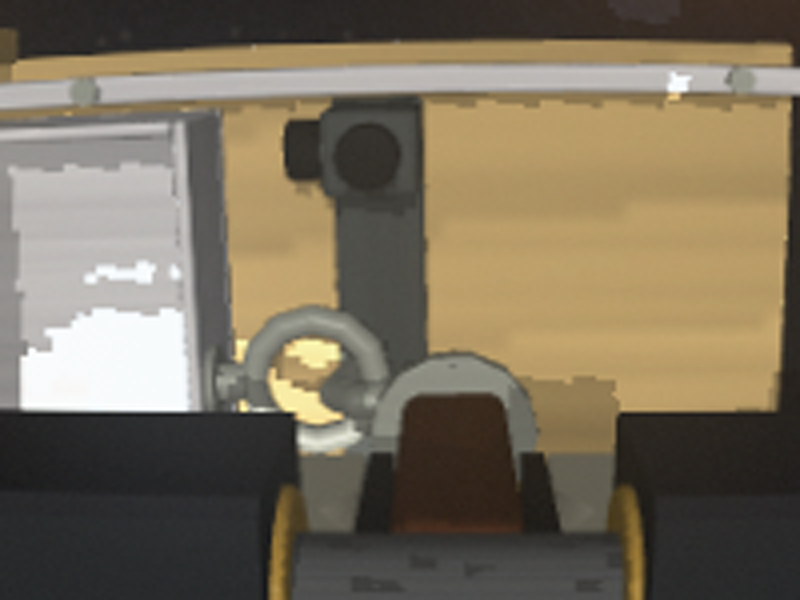

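The beak holds the ring, with the ring at (315,375) and the beak at its right inner side. The tray front at about 220 and the pad at 287 leave roughly 15 mm to the stop.

Call:
{"api": "jog_arm", "payload": {"deltas": [[[-1,-0.2,-0.028,0,0],[-1,-0.2,-0.028,0,0],[-1,-0.2,-0.028,0,0],[-1,-0.2,-0.028,0,0],[-1,-0.15,-0.021,0,0],[-1,-0.1,-0.014,0,0]]]}}

```text
time_s: 12.65
tcp_pos: [0.4834, 0.1894, 0.0957]
eef_rot: [180.0, -0.0, -82.0]
contact_force: [2.0, 0.3, -2.3]
gripper_width: 0.0176
gripper_force: 54.8
```

Call:
{"api": "jog_arm", "payload": {"deltas": [[[-1,-0.1,-0.014,0,0],[-1,-0.1,-0.014,0,0],[-1,0,0,0,0]]]}}

```text
time_s: 13.02
tcp_pos: [0.4814, 0.1891, 0.0957]
eef_rot: [180.0, -0.0, -82.0]
contact_force: [1.8, 0.5, -0.8]
gripper_width: 0.0174
gripper_force: 54.8
```

Call:
{"api": "jog_arm", "payload": {"deltas": [[[-1,-0.1,-0.014,0,0],[-1,-0.1,-0.014,0,0],[-1,0,0,0,0]]]}}

```text
time_s: 13.4
tcp_pos: [0.4794, 0.1888, 0.0957]
eef_rot: [180.0, 0.0, -82.0]
contact_force: [2.4, 1.1, -1.6]
gripper_width: 0.0176
gripper_force: 54.8
```

Call:
{"api": "jog_arm", "payload": {"deltas": [[[-1,-0.1,-0.014,0,0],[-1,-0.1,-0.014,0,0],[-1,0,0,0,0]]]}}

```text
time_s: 13.78
tcp_pos: [0.4775, 0.1885, 0.0957]
eef_rot: [180.0, -0.0, -82.0]
contact_force: [2.0, 1.0, -1.1]
gripper_width: 0.0178
gripper_force: 54.8
```

Call:
{"api": "jog_arm", "payload": {"deltas": [[[-1,-0.1,-0.014,0,0],[-1,-0.1,-0.014,0,0],[-1,0,0,0,0]]]}}

```text
time_s: 14.15
tcp_pos: [0.4758, 0.1884, 0.0957]
eef_rot: [-180.0, 0.0, -82.0]
contact_force: [4.6, 0.8, -3.9]
gripper_width: 0.0172
gripper_force: 54.8
```

Call:
{"api": "jog_arm", "payload": {"deltas": [[[-1,-0.1,-0.014,0,0],[-1,-0.1,-0.014,0,0],[-1,0,0,0,0]]]}}

```text
time_s: 14.52
tcp_pos: [0.4743, 0.1883, 0.0958]
eef_rot: [-179.9, 0.0, -82.0]
contact_force: [7.4, 0.0, -5.8]
gripper_width: 0.0177
gripper_force: 54.9
```

Call:
{"api": "jog_arm", "payload": {"deltas": [[[-1,-0.08,-0.011,0,0],[-1,-0.05,-0.007,0,0],[-1,0,0,0,0]]]}}

```text
time_s: 14.9
tcp_pos: [0.4734, 0.1883, 0.0958]
eef_rot: [-179.9, 0.0, -81.9]
contact_force: [8.4, -0.1, -6.6]
gripper_width: 0.0177
gripper_force: 54.9
```

Call:
{"api": "jog_arm", "payload": {"deltas": [[[-1,-0.1,-0.014,0,0],[-1,0,0,0,0],[-1,0,0,0,0],[-1,0,0,0,0],[-1,0,0,0,0],[-1,0,0,0,0],[-1,0,0,0,0]]]}}

```text
time_s: 15.78
tcp_pos: [0.4727, 0.1882, 0.0959]
eef_rot: [-179.9, 0.0, -81.9]
contact_force: [10.1, 0.0, -7.4]
gripper_width: 0.0175
gripper_force: 55.0
```

Run:
```python
from h import *
f=[]
for k in range(4):
    a=r.capture("wrist");s=r.get_state();f.append(s["contact_force"])
print(np.round(f,1),s["tcp_pos"],s["eef_rot"],s["time_s"])
cv2.imwrite("pics/w6.png",a)
cv2.imwrite("pics/w6b.png",cv2.resize(a[100:250,140:340],None,fx=4,fy=4,interpolation=cv2.INTER_CUBIC))
```

```text
[[10.1 -0.1 -7. ]
 [10.  -0.  -7.6]
 [ 9.9  0.1 -7.3]
 [10.7  0.2 -6.7]] [0.47272698 0.18829551 0.09591126] [-1.79846823e+02  3.85178269e-02 -8.19405657e+01] 15.975
```

View pics/w6b.png

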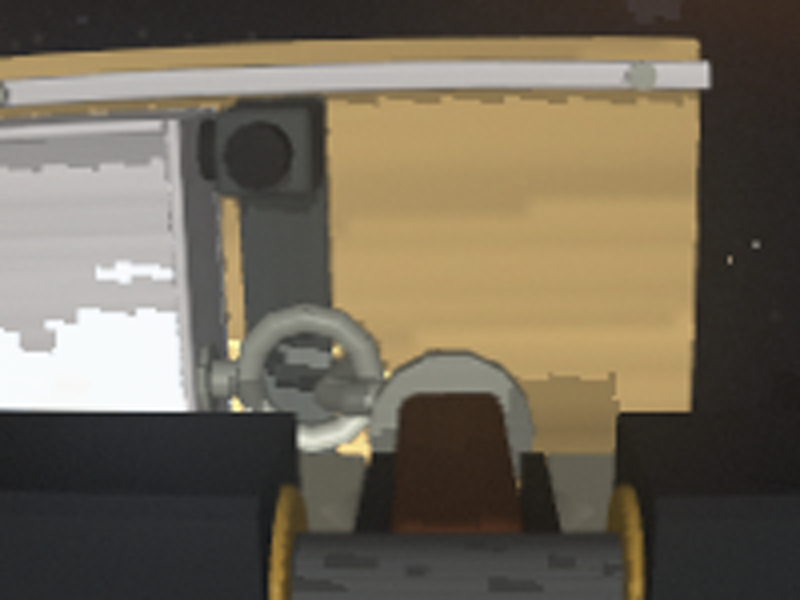

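The tray front now sits against the pad at (207,150), the beak is in the ring at (310,375), and the steady load is about 12.4 N in total. Next I'll ease off to centre the beak in the ring.

Call:
{"api": "jog_arm", "payload": {"deltas": [[[-1,0.1,0.014,0,0],[-1,0.1,0.014,0,0],[-1,0.1,0.014,0,0],[-1,0.1,0.014,0,0],[-1,0.15,0.021,0,0],[-1,0.15,0.021,0,0],[-1,0,0,0,0],[-1,0,0,0,0]]]}}

```text
time_s: 16.98
tcp_pos: [0.4777, 0.1884, 0.0954]
eef_rot: [179.9, -0.0, -82.0]
contact_force: [-0.6, -0.5, -0.7]
gripper_width: 0.0174
gripper_force: 54.8
```

Run:
```python
from h import *
import pickle
i=r.camera_info("wrist");a=r.capture("wrist");pickle.dump(i,open("w7.pkl","wb"));s=r.get_state();print(s["tcp_pos"],s["contact_force"],s["eef_rot"])
cv2.imwrite("pics/w7.png",a)
cv2.imwrite("pics/w7b.png",cv2.resize(a[150:250,160:290],None,fx=6,fy=6,interpolation=cv2.INTER_CUBIC))
```

```text
[0.47778326 0.18839789 0.09543971] [ 0.07981255 -0.26953837 -1.39953244] [ 1.79951154e+02 -2.01964298e-02 -8.19721041e+01]
```

View pics/w7b.png

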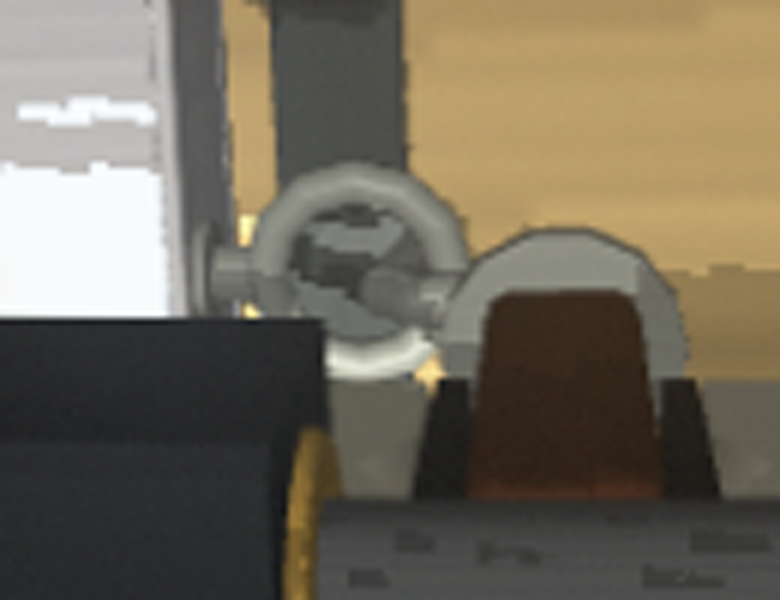

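Run:
```python
from h import *
import pickle
i=pickle.load(open("w7.pkl","rb"));j=pickle.load(open("w4.pkl","rb"))
P=lambda u,v,z:onz("wrist",160+(u+.5)/6-.5,150+(v+.5)/6-.5,z,i)
rg=P(360,272,.03);y=np.radians(8);x=np.array([np.cos(y),np.sin(y)])
tip=np.array([.4778,.1894])+.02*x
print(rg,tip,"hook tip rel ring along x,y",(tip-rg[:2])@x,(tip-rg[:2])@[-x[1],x[0]])
```

```text
[0.50549664 0.19353713 0.03      ] [0.49760536 0.19218346] hook tip rel ring along x,y -0.008002877409576227 -0.00024223563759811538
```

Call:
{"api": "jog_arm", "payload": {"deltas": [[[-1,0.15,0.021,0,0],[-1,0.2,0.028,0,0],[-1,0.2,0.028,0,0],[-1,0.15,0.021,0,0],[-1,0,0,0,0],[-1,0,0,0,0],[-1,0,0,0,0]]]}}

```text
time_s: 17.9
tcp_pos: [0.4852, 0.1896, 0.0956]
eef_rot: [180.0, 0.0, -82.0]
contact_force: [0.3, -0.3, -1.4]
gripper_width: 0.0177
gripper_force: 54.8
```

Call:
{"api": "jog_arm", "payload": {"deltas": [[[-1,0,0,0.3,0],[-1,0,0,0.4,0],[-1,0,0,0.5,0],[-1,0,0,0.8,0],[-1,0,0,1,0],[-1,0,0,1,0],[-1,0,0,0,0]]]}}

```text
time_s: 18.77
tcp_pos: [0.4858, 0.1901, 0.1368]
eef_rot: [-179.9, 0.1, -82.0]
contact_force: [0.7, -0.1, -1.5]
gripper_width: 0.0173
gripper_force: 54.8
```

Run:
```python
from h import *
import pickle
i=r.camera_info("wrist");a=r.capture("wrist");pickle.dump(i,open("w8.pkl","wb"));s=r.get_state();print(s["tcp_pos"],s["contact_force"],s["eef_rot"])
cv2.imwrite("pics/w8.png",a)
cv2.imwrite("pics/w8b.png",cv2.resize(a[60:260,90:350],None,fx=3,fy=3,interpolation=cv2.INTER_CUBIC))
```

```text
[0.48539722 0.18984037 0.13615593] [ 0.05666128 -0.37005049 -0.86200434] [-1.79951996e+02  3.83046182e-02 -8.19699058e+01]
```

View pics/w8b.png

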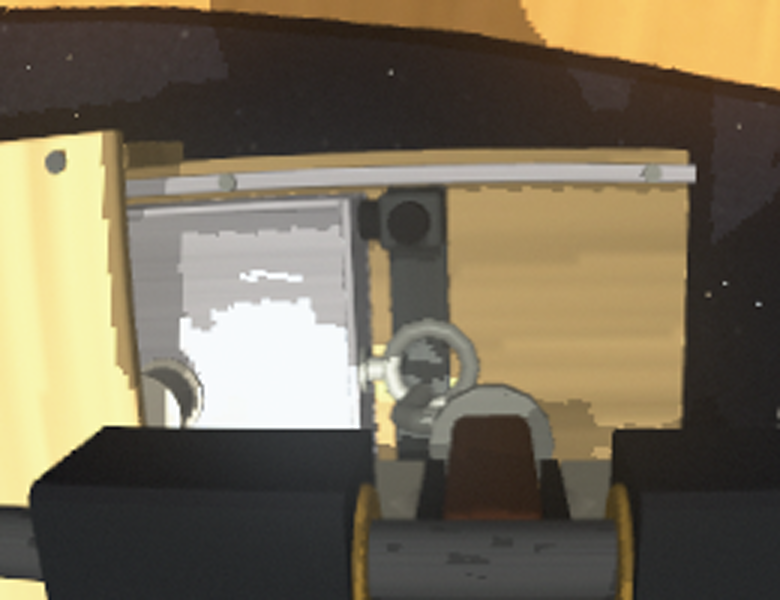

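The hook is clear. The tray front rests at the pad (370,218), the ring is at (430,365), and the spool stands upright at (170,395). Now I'll go back to the stand.

Call:
{"api": "jog_arm", "payload": {"deltas": [[[-1,0,0,2,0],[-1,0,0,2.9,0],[-1,0,0,1,0],[-1,0,-1.5,0,0.03],[-1,-0.2,-3,0,0.04],[-1,-0.3,-4,0,0.05],[-1,-0.3,-4.6,0,0.05],[-1,-0.3,-4.6,0,0.04]]]}}

```text
time_s: 19.82
tcp_pos: [0.4735, 0.0114, 0.1938]
eef_rot: [179.9, 0.0, -69.8]
contact_force: [0.4, 0.4, -1.4]
gripper_width: 0.0173
gripper_force: 54.8
```

Call:
{"api": "jog_arm", "payload": {"deltas": [[[-1,-0.2,-4.2,0,0.03],[-1,-0.1,-3.2,0,0.017],[-1,-0.05,-2,0,0.01],[-1,0,-1.05,0,0],[-1,0,0,0,0],[-1,0,0,0,0],[-1,0,0,0,0]]]}}

```text
time_s: 20.7
tcp_pos: [0.4708, -0.0912, 0.1946]
eef_rot: [-180.0, 0.0, -66.6]
contact_force: [0.2, -0.3, -0.2]
gripper_width: 0.0173
gripper_force: 54.8
```

Call:
{"api": "jog_arm", "payload": {"deltas": [[[-1,0,-0.05,-2,0],[-1,0,0,-2.5,0],[-1,0,0,-2,0],[-1,0,0,-1.5,0],[-1,0,0,-1,0],[-1,0,0,0,0],[-1,0,0,0,0]]]}}

```text
time_s: 21.58
tcp_pos: [0.4713, -0.0923, 0.1052]
eef_rot: [-180.0, -0.0, -66.7]
contact_force: [0.1, 0.1, -0.9]
gripper_width: 0.0176
gripper_force: 54.8
```

Call:
{"api": "jog_arm", "payload": {"deltas": [[[-1,0,0,-0.4,0],[-1,0,0,-0.3,0],[-1,0,0,-0.2,0],[-1,0,0,0,0],[-1,0,0,0,0]]]}}

```text
time_s: 22.2
tcp_pos: [0.4708, -0.0924, 0.0957]
eef_rot: [180.0, -0.0, -66.7]
contact_force: [-0.3, -0.0, -1.5]
gripper_width: 0.0174
gripper_force: 54.8
```

Call:
{"api": "jog_arm", "payload": {"deltas": [[[-1,0,0,-0.1,0],[-1,0,0,0,0],[-1,0,0,0,0]]]}}

```text
time_s: 22.58
tcp_pos: [0.4707, -0.0923, 0.0947]
eef_rot: [-180.0, -0.0, -66.7]
contact_force: [0.0, 0.0, -1.7]
gripper_width: 0.0176
gripper_force: 54.8
```

Call:
{"api": "jog_arm", "payload": {"deltas": [[[-1,0,0,-0.05,0],[-1,0,0,-0.05,0],[-1,0,0,0,0]]]}}

```text
time_s: 22.95
tcp_pos: [0.4709, -0.0924, 0.0945]
eef_rot: [-180.0, -0.0, -66.6]
contact_force: [-3.1, 0.8, 7.5]
gripper_width: 0.0175
gripper_force: 54.8
```

Seated on the plates. I'll release and retreat.

Call:
{"api": "jog_arm", "payload": {"deltas": [[[-0.4,0,0,0,0],[-0.2,0,0,0,0],[0.2,0,0,0,0],[0.6,0,0,0,0],[1,0,0,0,0],[1,0,0,0,0],[1,0,0,0,0],[1,0,0,0,0]]]}}

```text
time_s: 23.95
tcp_pos: [0.4707, -0.0924, 0.0937]
eef_rot: [180.0, -0.0, -66.7]
contact_force: [-0.2, 0.3, 0.3]
gripper_width: 0.0858
gripper_force: 0.0
```

Call:
{"api": "jog_arm", "payload": {"deltas": [[[1,0,0,1,0],[1,0,0,2,0],[1,0,0,3,0],[1,0,0,4,0],[1,0,0,2,0],[1,0,0,0,0],[1,0,0,0,0],[1,0,0,0,0]]]}}

```text
time_s: 24.95
tcp_pos: [0.4702, -0.0924, 0.2129]
eef_rot: [179.9, 0.0, -66.7]
contact_force: [0.3, 0.3, -1.0]
gripper_width: 0.0877
gripper_force: 0.0
```

Run:
```python
from h import *
i=r.camera_info("wrist");a=r.capture("wrist");t=r.capture("top");s=r.get_state();print(s["tcp_pos"],s["contact_force"],s["gripper_width"])
u,v=map(int,proj("wrist",[.471,-.0905,.1255],i));print(u,v)
A=cv2.resize(a[100:260,170:330],(480,480),interpolation=cv2.INTER_CUBIC)
B=cv2.resize(t[130:245,165:245],(320,480),interpolation=cv2.INTER_CUBIC)
cv2.imwrite("pics/end.png",np.hstack([A,B]))
h=cv2.cvtColor(a,cv2.COLOR_BGR2HSV);w=h[v-20:v+20,u-20:u+20];m=((w[...,0]>12)&(w[...,0]<32)&(w[...,1]>120)&(w[...,2]>110)).astype(np.uint8)
n,l,st,ce=cv2.connectedComponentsWithStats(m)
for k in range(1,n):
    if st[k,4]>15:print(st[k],onz("wrist",u-20+ce[k][0],v-20+ce[k][1],.1255,i))
```

```text
[ 0.47036646 -0.09240242  0.2129821 ] [ 0.08981031 -0.21691826 -0.17278395] 0.08739901434664203
251 188
[ 15  13  14  14 152] [ 0.47055304 -0.09121923  0.1255    ]
[  0  18  40  22 482] [ 0.4662598  -0.08208809  0.1255    ]
```

View pics/end.png

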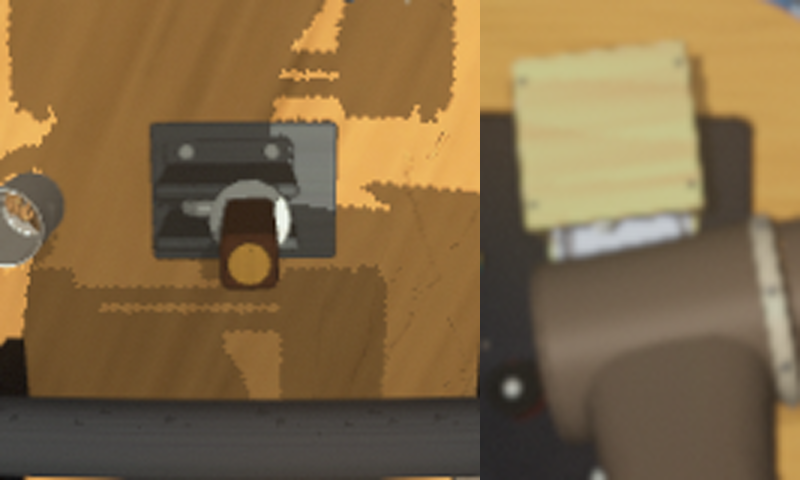

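The final view shows the hook hanging upright in the slot at (250,220), its handle end within 1 mm of where it started. The film can is in place at (20,225), the tin at (512,387), and the tray is out in front of the bridge at (625,235).

```bash
python3 -c "
from plant import r
print(r.close_job())"
```

```text
the job is handed in; nothing more can be done
None
```

I handed the job in at about 25 s, but the judge returned no verdict: the tray is drawn out to the stop, where I held it with a steady pull of about 12 N, and the hook is back upright in its stand, with the spool upright and the film can and tin undisturbed.

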